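Couple the stock-trolley hitch head to its stand

ROBOT

A 6-joint arm with a two-finger parallel gripper is mounted at the origin on the work surface. World frame = base frame: x ahead of the robot, y to its left, z up, the work surface at z = 0. Lengths are in mm, angles in rad, forces in N, time in s.
With the tool pointing down it reaches from about 275 to 1000 mm from the base axis. Payload 8.4 kg.
Tool frame: the origin (TCP) lies midway between the tips of the shut fingers; the grasp point (between the pads) lies 19 mm behind it; z points along the fingers, y is the line along which they close (so a half turn about z gives the same grasp; the last joint's range is limited). The gripper opens to 85 mm and grips with 20 to 120 N. Pads are 22 mm wide; open, the fingers measure 114 mm over their backs; the gripper's body (76 mm by 85 mm) begins 54 mm behind the grasp point. The pads swing forward as they close: fully open they stand 13 mm farther back than shut.
Start: joints at [-1.288, 0.353, 1.633, -0, 1.155, -0.002], TCP at [175.602, -599.826, 197.381] pointing down, gripper open.
Joint ranges: [-2.63, 2.63], [-0.92, 2.1], [0.06, 2.66], [-1.3, 4.44], [0, 2.69], [-3.02, 3.02]. Speed limits (rad/s): [2.22, 2.22, 2.79, 3.14, 3.14, 3.14].

INTERFACE

Orientations are given as [roll, pitch, yaw] about the fixed x, y, z axes, in that order (R = Rz(yaw) Ry(pitch) Rx(roll)).
In Python, from rig import monitor, imaging, r gives the robot as it stands.
- The arm moves only by the tool drive_tool, never from a script. Its argument "plan" is a list of rows, each an object of numbers: "x", "y", "z": the shift along the tool's x, y, z in units of 50 mm (1.0 is 50 mm); "ax", "ay", "az": the turn, a rotation vector about the tool's x, y, z in units of 6 degrees (1.0 is 6 degrees); "hand": the finger opening in mm, from 0 to 85.4. In form: [{"x": .., "y": .., "z": .., "ax": .., "ay": .., "az": .., "hand": ..}, ...]. A call has 1 to 8 rows; each row is the pose to reach, as a shift and turn from the pose commanded when the call began, along the tool's axes at that moment; what a row does not reach only later rows make up. A row lasts 1/10 s, in which the tool goes at most 50 mm and 8.59 degrees, less where a joint would pass 70% of its speed; a pose out of reach is approached as far as the arm can. A call with a gripper value outside its range is refused whole. The fingers move at their own pace and stop on an object; "grip_force" is the grip in N (left out, the last holds). Time passes only in rows, so rows that repeat a pose let the fingers close. It gives the time, the measured TCP pose, the force, the opening and the grip force at its end, in the units of the state.
- monitor.sense(): the state, without advancing time (a new reading comes with each control period).
- imaging.grab_frame(name): name is "scene" or "top" or "wrist"; returns the picture (420x560x3 uint8, red, green, blue); there is no depth.
- imaging.camera_info(name): a dict with "mtx" (3x3 intrinsics, pixels), "R" (3x3) and "t" (3): a world point X has camera coordinates R X + t. Camera axes: x right, y down, z forward; pixel columns grow to the right and rows downward; lengths in mm; the calibration is good to about 2 mm. A picture is of the moment at which its call begins: read the wrist's pose just before it. camera_info takes no time and is no camera call; for the wrist camera it gives the pose at the moment of the call.
- r.sign_off(): hands the job in; it is judged then, once.
The state is a dict: "clock": time; "qpos": joint angles; "qvel": joint speeds; "joint_efforts": joint torques, N m; "eef_pos": TCP position; "tcp_rot": TCP orientation; "contact_force": force on the tool from outside, world axes, zero at the start; "wrist_torque": the same for the moment, N m; "opening": opening from 0.0 (shut) to 1.0 (fully open); "grasp_force": force on a finger pad.
Only numpy, scipy, OpenCV 4.12 (cv2) and the standard library are available. Lean on these libraries where they do the work, as an engineer would, in place of code of your own. Each camera call takes 0.05 s, during which the arm holds its last target. There are 200 camera calls.

TASK

Pick up the red trolley hitch coupler by its black grip block, set its socket over the bare metal ball of the blue-topped hitch stand with its tail over the stand's rubber rest, and push it gently down until it snaps fully home and the green pin pops up. Then push the yellow-ended latch lever all the way down and let go. Do not drop the coupler or press hard on the stand, and leave everything else on the bench where it is.

Things in the scene. Friction and masses are not known exactly. Their poses are not given: they have to be found in the camera images.
- coupler: Red hitch coupler, loose, 0.4 to 0.7 kg, upright on a black mat 4 mm thick. Origin: centre of the socket's open mouth, on its flat underside; z up, x towards the tail. Socket: octagonal cup 47 mm across, 46 mm tall, spring bosses out to y = +-31 mm. Tail: channel 28 mm wide, 29 mm tall, to x = 135 mm, underside level with the origin. Pushing it onto the stand with over 30 N is too hard.
- ball_seat (a point): Point in the socket, 22 mm above the coupler's origin, where the centre of the 32 mm ball is when fully home (bore 35 mm, flared mouth). Two sprung keepers at 17 mm height meet the ball 14 mm short of home and block it; a push of roughly 6 to 12 N over the ball snaps them past its equator (5 mm short), then little force to the hard stop. Its own weight does not seat it. Seated, the keepers alone squeeze the ball with 20 to 25 N in all.
- grip_block (a point): Centre of the black grip block on the socket, at (13, 0, 68) mm in the coupler frame: 34 mm along x, 22 mm across y (grip it across y, from above), 46 to 86 mm above the underside. Beside it in y all is free above the 46 mm high cup top; towards +x the lever's cheeks (28 mm across y) begin at x = 28 mm.
- pin (a joint): Green indicator pin, 7 mm thick, in the cup's top on the -x side of the grip block (x = -11 mm). Its reading in m is its rise: 0 with no ball in the socket, about 0.007 with the ball fully home; it starts to rise about 7 mm short of home.
- latch (a joint): Latch lever angle in rad: 0 fully up (40 degrees above level), 0.70 fully down (level, hard stop). Hinge: a line along y at x = 38, z = 58 mm in the coupler frame; the lever points to the tail. Stiff friction hinge, stays where left; about 3 N at the yellow end moves it. Its jaw swings under the ball, so it may jam short of fully down if the ball is not home.
- latch_pad (a point): Middle of the upper face of the yellow lever end (34 mm long, 26 mm wide, 9 mm thick), 78 mm from the hinge along the lever and 9 mm above the lever's line. Fully down it lies at (116, 0, 67) mm in the coupler frame; fully up at (92, 0, 115) mm.
- stand: Hitch stand, bolted down. Origin: on the bench, under the ball's centre (within 0.5 mm); x towards the tail rest, z up. Foot plate 210 x 90 mm, x = -50 to 160 mm. Its blue head plate carries the bare 32 mm ball on a stud, and is clamped at a height that is NOT measured: ball centre 95 to 135 mm above the bench, so the seated coupler's origin is 73 to 113 mm above it.
- tail_rest (a point): Foot of the stand below its rubber tail rest, 120 mm along the stand's x from the ball, 10 mm above the bench. The rest itself is on the clamped head: 22 mm along x, 46 mm wide, its top about 1 mm below the seated coupler's underside. The seated coupler's x points along the stand's x, its tail over this rest.
- spare_ball: Bystander: spare ball stud, brass ball of 26 mm on a 48 mm round steel foot, 57 mm tall, upright; not to be used; origin at its underside's centre. Leave it.
- figure: Bystander: bronze statuette on a 50 mm square stone base, 104 mm tall; origin at its underside's centre. Leave it.
- tape: Bystander: brown roll of tape lying flat, 90 mm across, 45 mm tall; origin at its underside's centre. Leave it.
- wrench: Bystander: steel wrench lying flat; origin at its underside's centre. Leave it.
- jar: Bystander: closed glass jar with blue cap, 56 mm across, 70 mm tall; origin at its underside's centre. Leave it.
- mug: Bystander: white mug, 80 mm across, 90 mm tall; origin at its underside's centre. Leave it.
- carton: Bystander: small cardboard carton 120 x 90 x 70 mm; origin at its underside's centre. Leave it.

How it is judged (in metres and radians):
On the way, in this order (a step that is already met when the one before it is completed fails the run):
1. the coupler is fully home on the ball, the green pin up, with the latch lever still up (value of joint pin above 0.0035 m and angle between coupler's own z axis and vertical below 0.08 rad and horizontal distance between coupler and stand below 0.006 m and angle between the x axis of coupler and the x axis of stand, either way round below 0.15 rad and x of grip_block in the frame of stand above 0 m and value of joint latch below 0.2 rad), for 0.8 s.
2. the latch lever is pressed fully down with the coupler home (value of joint pin above 0.0035 m and angle between coupler's own z axis and vertical below 0.08 rad and horizontal distance between coupler and stand below 0.006 m and angle between the x axis of coupler and the x axis of stand, either way round below 0.15 rad and x of grip_block in the frame of stand above 0 m and value of joint latch above 0.62 rad), for 0.2 s.
At the end, for the whole second after the job is handed in: The coupler sits on the stand's ball, at rest and released: pin risen more than 3.5 mm, tilted less than 0.08 rad, its origin within 6 mm of the stand's vertical line through the ball, its x axis along the stand's x within 0.15 rad (tail over the rest), and the latch lever down beyond 0.62 rad (all of step 2 and linear speed of coupler below 0.02 m/s); the robot touches nothing.
It fails at once if the coupler is pressed, dropped or levered against the stand with more than about 30 N (total contact force over 60 N, of which 25 to 30 N are the sprung keepers and the weight) (contact force between coupler and stand above 60 N).
It fails at once if a bystander is moved more than 30 mm (distance of any of spare_ball, figure, tape, wrench, jar, mug, carton from where it was at the start of the episode above 0.03 m).
It also fails if it takes over 59 s, if anything falls off the work surface, if the arm or the gripper's body presses on something with over 40 N, if the wrist force passes 120 N, or if a joint passes its speed limit or range.

## Working session

There is one attempt and no reset: what is moved stays moved. The work goes in short steps, Python scripts to look and compute and a tool call to move; the robot and the scene stay as the last step left them, time stands still between calls to the robot, and variables do not carry over. Pictures are saved under pics/ and viewed, at most 13 in all, crops included, and the job is handed in when it is done.

Besides the shell and the picture viewer there is one more tool, called after ">>>" as name(argument=value, ...), one argument or row to a line, values as JSON. drive_tool: Moves the arm, as the interface text tells. Its arguments: {"type":"object","properties":{"plan":{"type":"array","items":{"type":"object","properties":{"x":{"type":"number"},"y":{"type":"number"},"z":{"type":"number"},"ax":{"type":"number"},"ay":{"type":"number"},"az":{"type":"number"},"hand":{"type":"number"}}}},"grip_force":{"type":"number"}},"required":["plan"]}

```bash
ls; mkdir -p pics
python3 - <<'E'
from rig import monitor, imaging, r
import cv2,numpy as np,json
print(monitor.sense())
for n in ["scene","top","wrist"]:
    i=imaging.camera_info(n); print(n,i)
a=imaging.grab_frame("scene");cv2.imwrite("pics/s0.png",cv2.cvtColor(a,cv2.COLOR_RGB2BGR))
a=imaging.grab_frame("top");cv2.imwrite("pics/t0.png",cv2.cvtColor(a,cv2.COLOR_RGB2BGR))
E
```

```text
pics
{'clock': 0.0, 'qpos': array([-1.28839578e+00,  3.53665312e-01,  1.63415410e+00,  6.35183194e-06,
        1.15518584e+00, -2.38275815e-03]), 'qvel': array([ 5.12613785e-04,  9.64354017e-04, -3.66030750e-04, -2.56802193e-03,
        6.45040241e-05, -2.09093043e-03]), 'joint_efforts': array([-2.07883531e-04, -6.05249119e+01, -3.42068446e+01,  5.99043256e-05,
        9.35127639e-03, -1.92515938e-05]), 'eef_pos': array([ 175.45756731, -599.31182216,  196.64245042]), 'tcp_rot': array([-3.14018008e+00, -9.17332522e-06,  2.84780729e-01]), 'contact_force': array([ 0.53669078, -0.28484924, -0.42932052]), 'wrist_torque': array([ 0.04052348, -0.01795542, -0.03495137]), 'grasp_force': 0.0, 'opening': 0.9986174748261032}
scene {'mtx': array([[435.94711156,   0.        , 276.09430751],
       [  0.        , 435.94711156, 210.80529332],
       [  0.        ,   0.        ,   1.        ]]), 'R': array([[ 0.82208508,  0.56915322, -0.01551579],
       [ 0.35913935, -0.53950171, -0.76154896],
       [-0.44180884,  0.62048571, -0.64792163]]), 't': array([-512.99091316,  -85.50516912, 1235.86123711])}
top {'mtx': array([[543.273998  ,   0.        , 282.63756828],
       [  0.        , 543.273998  , 216.03619868],
       [  0.        ,   0.        ,   1.        ]]), 'R': array([[ 0.00729352, -0.99993427, -0.00884704],
       [-0.99761716, -0.00666905, -0.06866964],
       [ 0.06860612,  0.0093268 , -0.99760023]]), 't': array([  92.37577453,  552.37091649, 1650.64086556])}
wrist {'mtx': array([[353.87356379,   0.        , 276.83798822],
       [  0.        , 353.87356379, 208.26075031],
       [  0.        ,   0.        ,   1.        ]]), 'R': array([[ 0.28076708, -0.95977475, -0.00151135],
       [-0.90760386, -0.26601675,  0.32479274],
       [-0.31212991, -0.08981941, -0.94578401]]), 't': array([-624.68705283,  -41.903658  ,  381.668501  ])}
```

View pics/s0.png

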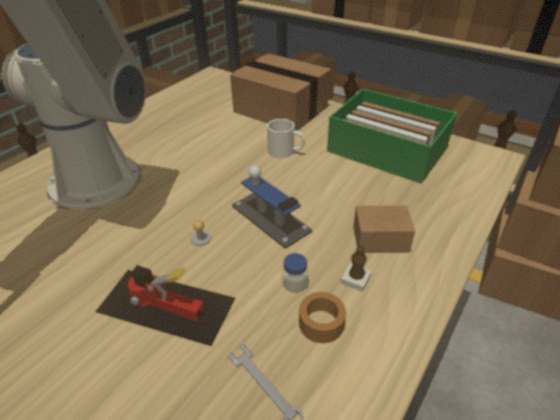

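View pics/t0.png

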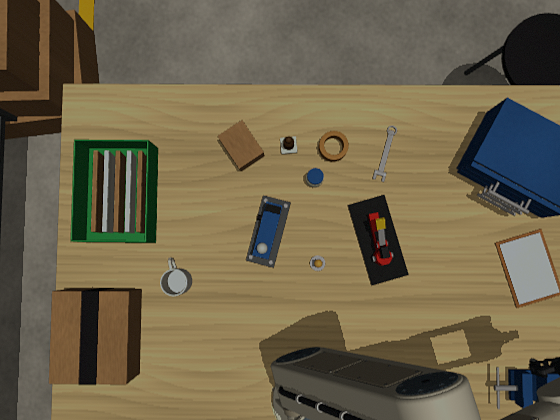

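The scene view shows the coupler at about (165,295), its tail towards lower right, and the stand's ball at (255,172). In the top view the ball is at (262,248), the coupler at about (381,240) and the spare ball at (317,263). I'll enlarge these areas.

Run:
```python
import cv2,numpy as np
t=cv2.imread("pics/t0.png");s=cv2.imread("pics/s0.png")
def c(im,x,y,w,h,k):
    o=cv2.resize(im[y:y+h,x:x+w],None,fx=k,fy=k,interpolation=cv2.INTER_CUBIC)
    for i in range(0,w,10): cv2.putText(o,str(x+i),(i*k,8),0,.3,(255,255,255),1);cv2.line(o,(i*k,10),(i*k,14),(255,255,255),1)
    for i in range(0,h,10): cv2.putText(o,str(y+i),(0,i*k+3),0,.3,(255,255,255),1)
    return o
A=np.hstack([c(t,345,190,66,100,4)[:300], c(t,235,190,66,100,4)[:300]])
A=np.hstack([c(t,355,205,50,65,6)[:390], c(t,240,190,55,80,5)[:390]])
B=np.hstack([c(s,120,260,90,60,4)[:240], c(s,225,155,90,90,3)[:240]])
W=max(A.shape[1],B.shape[1]);f=lambda a:np.pad(a,((0,0),(0,W-a.shape[1]),(0,0)))
o=np.vstack([f(A),f(B)]);print(o.shape);cv2.imwrite("pics/c0.png",o[:600,:800])
```

```text
(630, 630, 3)
```

View pics/c0.png

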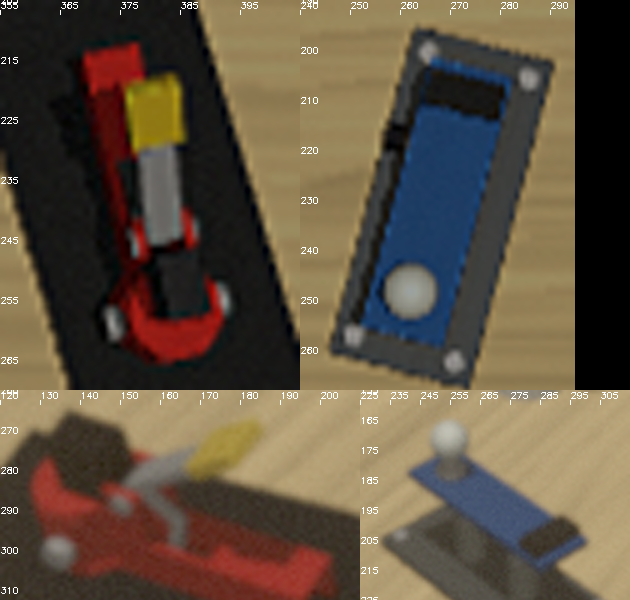

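Crop read-out, top view: ball (262.0,248.2), foot-plate corners (263.2,195.6), (290.6,203), (246,260.4), (273.4,267.4), coupler bosses (374,259) and (392.2,254.7), block top about (386.2,252.5), tail end middle (373.5,213.5). In the scene view the ball is at (254.7,170.7).

```bash
cat > h.py <<'E'
import numpy as np,cv2
from rig import monitor, imaging, r
from scipy.spatial.transform import Rotation as Ro
def proj(i,X): 
    p=i["mtx"]@(i["R"]@np.asarray(X,float)+i["t"]);return p[:2]/p[2]
def ray(i,uv):
    d=i["R"].T@np.linalg.solve(i["mtx"],[*uv,1.]);return -i["R"].T@i["t"],d
def onz(i,uv,z):
    o,d=ray(i,uv);return o+d*(z-o[2])/d[2]
def tri(L):
    A=np.zeros((3,3));b=np.zeros(3)
    for i,uv in L:
        o,d=ray(i,uv);d/=np.linalg.norm(d);P=np.eye(3)-np.outer(d,d);A+=P;b+=P@o
    X=np.linalg.solve(A,b);return X,[proj(i,X)-uv for i,uv in L]
def Rt(rpy): return Ro.from_euler("xyz",rpy)
def rel(target,yaw,down=True):
    """shift (50mm units) and turn (6deg units) from the measured pose to target TCP, tool down with yaw"""
    s=monitor.sense();R0=Rt(s["tcp_rot"]);R1=Rt([np.pi,0,yaw])
    return np.round(R0.inv().apply(np.array(target)-s["eef_pos"])/50,3),np.round(np.degrees((R0.inv()*R1).as_rotvec())/6,3)
E
python3 - <<'E'
from h import *
np.set_printoptions(precision=1,suppress=True)
T=imaging.camera_info("top");S=imaging.camera_info("scene")
print("ball",tri([(T,(262,248.2)),(S,(254.7,170.7))]))
c=[onz(T,p,10) for p in [(263.2,195.6),(290.6,203),(246,260.4),(273.4,267.4)]]
tl,tr,bl,br=c;print(c);x=((tl+tr)-(bl+br))/2;print("len",np.linalg.norm(x),"yaw",np.arctan2(x[1],x[0]),"org",(bl+br)/2+x/210*50,"w",np.linalg.norm(tr-tl))
b=[onz(T,p,21) for p in [(374,259),(392.2,254.7)]];print("boss",b,np.linalg.norm(b[0]-b[1]),sum(b)/2)
te=onz(T,(373.5,213.5),33);gb=onz(T,(386.2,252.5),90);print("tail",te,"block",gb)
x=te-gb;print(np.hypot(*x[:2]),np.arctan2(x[1],x[0]))
print("spare",onz(T,(317,263),45))
E
```

```text
ball (array([453.2, 155.4, 118.6]), [array([-0.5, -0.5]), array([-0.8,  0.1])])
[array([615.5, 157.1,  10. ]), array([593.,  72.,  10.]), array([414.8, 208. ,  10. ]), array([394. , 123.5,  10. ])]
len 206.2734672309638 yaw -0.2512144951827919 org [452.  153.6  10. ] w 88.00651639750336
boss [array([ 422.1, -183.4,   21. ]), array([ 435.6, -238.9,   21. ])] 57.11155205774644 [ 428.9 -211.1   21. ]
tail [ 560.4 -180.6   33. ] block [ 442.  -208.2   90. ]
121.57955042240356 0.22908347190569475
spare [409.1  -8.4  45. ]
```

The foot plate (206 x 88 mm), the ball at 118.6 mm height and the block all agree with the given sizes. Next: move above the block for a close look.

```bash
python3 -c "
from h import *
print(rel([442,-208,190],0.23))"
```

```text
(array([ 7.315, -6.014,  0.142]), array([-0.012, -0.   ,  0.523]))
```

>>> drive_tool(
  plan=[
    {"x": 0.9,"y": -0.75,"z": 0.02,"az": 0.07,"hand": 85},
    {"x": 1.8,"y": -1.5,"z": 0.04,"az": 0.14,"hand": 85},
    {"x": 2.7,"y": -2.25,"z": 0.05,"az": 0.2,"hand": 85},
    {"x": 3.6,"y": -3.0,"z": 0.07,"az": 0.26,"hand": 85},
    {"x": 4.5,"y": -3.75,"z": 0.09,"az": 0.33,"hand": 85},
    {"x": 5.4,"y": -4.5,"z": 0.1,"az": 0.4,"hand": 85},
    {"x": 6.3,"y": -5.2,"z": 0.12,"az": 0.46,"hand": 85},
    {"x": 7.3,"y": -6.0,"z": 0.14,"az": 0.52,"hand": 85},
  ],
)

```text
invalid input
```

Run:
```python
from h import *
s=monitor.sense();print(s["clock"],s["eef_pos"],s["tcp_rot"],s["contact_force"],s["qvel"].round(2))
print(rel([442,-208,190],0.23))
```

```text
0.1 [ 175.4758824  -599.37036969  196.72604144] [-3.14032700e+00 -4.57312709e-05  2.84771459e-01] [ 0.63664501  0.19876108 -0.90301674] [ 0. -0. -0. -0.  0.  0.]
(array([ 7.315, -6.014,  0.142]), array([-0.012, -0.   ,  0.523]))
```

>>> drive_tool(
  plan=[
    {"x": 0.9,"y": -0.75,"z": 0.02,"ax": 0,"ay": 0,"az": 0.07,"hand": 85},
    {"x": 1.8,"y": -1.5,"z": 0.04,"ax": 0,"ay": 0,"az": 0.14,"hand": 85},
    {"x": 2.7,"y": -2.25,"z": 0.05,"ax": 0,"ay": 0,"az": 0.2,"hand": 85},
    {"x": 3.6,"y": -3.0,"z": 0.07,"ax": 0,"ay": 0,"az": 0.26,"hand": 85},
    {"x": 4.5,"y": -3.75,"z": 0.09,"ax": 0,"ay": 0,"az": 0.33,"hand": 85},
    {"x": 5.4,"y": -4.5,"z": 0.1,"ax": 0,"ay": 0,"az": 0.4,"hand": 85},
    {"x": 6.3,"y": -5.2,"z": 0.12,"ax": 0,"ay": 0,"az": 0.46,"hand": 85},
    {"x": 7.3,"y": -6.0,"z": 0.14,"ax": 0,"ay": 0,"az": 0.52,"hand": 85},
  ],
)

```text
clock: 0.9
eef_pos: [400.7, -266.9, 191.4]
tcp_rot: [3.142, -0.0, 0.23]
contact_force: [0.6, 0.6, 0.1]
opening: 0.995
grasp_force: 0.0
```

>>> drive_tool(
  plan=[
    {"x": 0,"y": 0,"z": 0,"ax": 0,"ay": 0,"az": 0,"hand": 85},
    {"x": 0,"y": 0,"z": 0,"ax": 0,"ay": 0,"az": 0,"hand": 85},
  ],
)

```text
clock: 1.1
eef_pos: [400.4, -267.8, 191.3]
tcp_rot: [-3.141, 0.001, 0.234]
contact_force: [0.5, -0.3, -0.4]
opening: 1.0
grasp_force: 0.0
```

Run:
```python
from h import *
s=monitor.sense();print(s["clock"],s["eef_pos"],s["tcp_rot"])
print(rel([442,-208,190],0.23))
i=imaging.camera_info("wrist")
a=imaging.grab_frame("wrist");cv2.imwrite("pics/w1.png",cv2.cvtColor(a,cv2.COLOR_RGB2BGR));np.savez("w1.npz",**i)
```

```text
1.1 [ 400.42098893 -267.81712655  191.32849646] [-3.14146453e+00  5.10726877e-04  2.33620324e-01]
(array([ 1.086, -0.971,  0.026]), array([-0.001,  0.005,  0.035]))
```

View pics/w1.png

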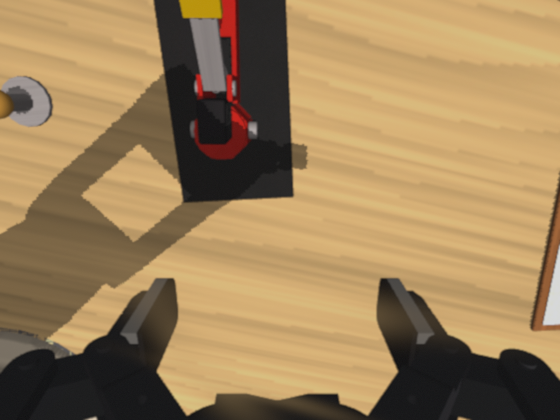

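The wrist view shows the coupler at about (215,120), bosses near (192,130) and (252,130), spare ball at the left edge. I'll move over it, staying high, and look again.

>>> drive_tool(
  plan=[
    {"x": 0.4,"y": -0.4,"z": 0,"ax": 0,"ay": 0,"az": 0,"hand": 70},
    {"x": 0.8,"y": -0.7,"z": 0,"ax": 0,"ay": 0,"az": 0,"hand": 70},
    {"x": 1.0,"y": -0.97,"z": 0,"ax": 0,"ay": 0,"az": 0,"hand": 70},
    {"x": 1.0,"y": -0.97,"z": 0,"ax": 0,"ay": 0,"az": 0,"hand": 70},
    {"x": 1.0,"y": -0.97,"z": 0,"ax": 0,"ay": 0,"az": 0,"hand": 70},
  ],
)

```text
clock: 1.65
eef_pos: [437.0, -211.4, 191.4]
tcp_rot: [3.141, 0.001, 0.229]
contact_force: [-0.1, -0.3, 0.5]
opening: 0.823
grasp_force: 0.0
```

Run:
```python
from h import *
s=monitor.sense();print(s["clock"],s["eef_pos"],s["tcp_rot"])
i=imaging.camera_info("wrist")
a=imaging.grab_frame("wrist");a=cv2.cvtColor(a,cv2.COLOR_RGB2BGR);cv2.imwrite("pics/w2.png",a);np.savez("w2.npz",**i)
b=a[60:320,160:400];o=cv2.resize(b,None,fx=2.3,fy=2.3,interpolation=3)
for k in range(0,240,20):cv2.putText(o,str(160+k),(int(k*2.3),9),0,.32,(255,255,255),1)
for k in range(0,260,20):cv2.putText(o,str(60+k),(0,int(k*2.3)+3),0,.32,(255,255,255),1)
cv2.imwrite("pics/w2c.png",o)
```

```text
1.65 [ 436.97982941 -211.35391482  191.35213147] [3.14140717e+00 5.64596046e-04 2.29491597e-01]
```

View pics/w2c.png

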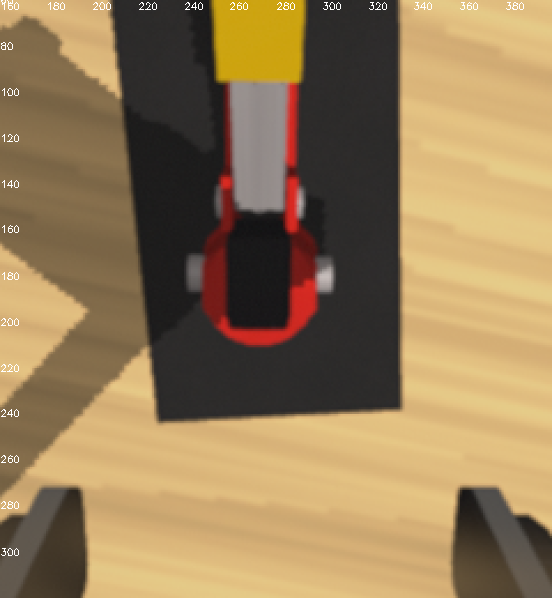

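Crop read-out: boss ends at (241.3,178.7) and (304.3,178.7), block's top rear edge from (258.7,202.2) to (286.1,202.2). The yellow end spans x = 254 to 292 with its near edge at row 95.

Run:
```python
from h import *
np.set_printoptions(precision=1,suppress=True)
i=dict(np.load("w2.npz"))
a,b=[onz(i,p,90) for p in [(258.7,202.2),(286.1,202.2)]];print(a,b,np.linalg.norm(a-b),(a+b)/2)
u=np.array([np.cos(.23),np.sin(.23),0]);print("block c",(a+b)/2+17*u)
a,b=[onz(i,p,21) for p in [(241.3,178.7),(304.3,178.7)]];print(np.linalg.norm(a-b),(a+b)/2,"yaw",np.arctan2(*(a-b)[:2])*-1,"block c",(a+b)/2+13*u)
a,b=[onz(i,p,110) for p in [(160+217/2.3,95),(160+302/2.3,95)]];print(np.linalg.norm(a-b),(a+b)/2)
from math import *
print(rel([441,-208,56],0.23))
```

```text
[ 427.7 -198.6   90. ] [ 432.9 -220.7   90. ] 22.654841461192976 [ 430.3 -209.7   90. ]
block c [ 446.9 -205.8   90. ]
63.56054966953589 [ 432.7 -208.7   21. ] yaw 0.22925232384738597 block c [ 445.3 -205.7   21. ]
25.69791024890402 [ 513.2 -191.2  110. ]
(array([ 0.1, -0.1,  2.7]), array([ 0.,  0., -0.]))
```

```bash
python3 -c "
from h import *
print(rel([444,-206.2,56.5],0.23))"
```

```text
(array([ 0.162, -0.071,  2.698]), array([ 0.002,  0.004, -0.009]))
```

>>> drive_tool(
  plan=[
    {"x": 0.16,"y": -0.07,"z": 0.5,"ax": 0,"ay": 0,"az": 0,"hand": 70},
    {"x": 0.16,"y": -0.07,"z": 1.0,"ax": 0,"ay": 0,"az": 0,"hand": 70},
    {"x": 0.16,"y": -0.07,"z": 1.5,"ax": 0,"ay": 0,"az": 0,"hand": 70},
    {"x": 0.16,"y": -0.07,"z": 2.0,"ax": 0,"ay": 0,"az": 0,"hand": 70},
    {"x": 0.16,"y": -0.07,"z": 2.4,"ax": 0,"ay": 0,"az": 0,"hand": 70},
    {"x": 0.16,"y": -0.07,"z": 2.7,"ax": 0,"ay": 0,"az": 0,"hand": 70},
    {"x": 0.16,"y": -0.07,"z": 2.7,"ax": 0,"ay": 0,"az": 0,"hand": 60},
    {"x": 0.16,"y": -0.07,"z": 2.7,"ax": 0,"ay": 0,"az": 0,"hand": 50},
  ],
)

```text
clock: 2.5
eef_pos: [444.3, -205.8, 56.7]
tcp_rot: [-3.141, 0.0, 0.229]
contact_force: [-0.7, 0.7, -0.0]
opening: 0.586
grasp_force: 0.0
```

Run:
```python
from h import *
s=monitor.sense();print(s["clock"],s["eef_pos"],s["tcp_rot"],s["opening"])
a=imaging.grab_frame("wrist");a=cv2.cvtColor(a,cv2.COLOR_RGB2BGR);cv2.imwrite("pics/w3.png",a)
```

```text
2.5 [ 444.29301919 -205.78483086   56.65723587] [-3.14146790e+00  4.07975899e-04  2.29224876e-01] 0.5863375478780697
```

View pics/w3.png

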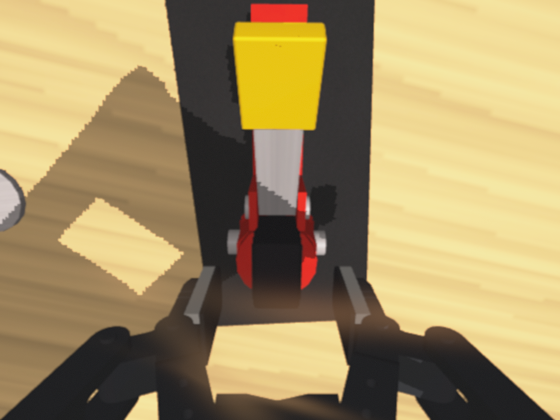

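The fingers straddle the block evenly: block's rear top edge from (252,305) to (300,305), pads at x = 208 and 345, lever up and clear. Checking the fore-aft position by calibration.

Run:
```python
from h import *
np.set_printoptions(precision=1,suppress=True)
i=imaging.camera_info("wrist");s=monitor.sense();R=Rt(s["tcp_rot"])
a,b=[onz(i,p,90) for p in [(252,305),(300,305)]]
print(R.inv().apply((a+b)/2-s["eef_pos"]),np.linalg.norm(a-b))
a,b=[onz(i,p,21) for p in [(228,242),(326,242)]]
print(R.inv().apply((a+b)/2-s["eef_pos"]),np.linalg.norm(a-b))
for z in (0,-8): print([proj(i,s["eef_pos"]+R.apply([x,y,z])) for x,y in [(11,-25),(-11,-25),(11,25)]])
```

```text
[-13.8   0.1 -32.9] 22.808696858509897
[-12.4   0.6  36.1] 64.51246061017446
[array([229.7, 230.1]), array([231.4, 266.4]), array([322.2, 230.1])]
[array([227.7, 236. ]), array([229.6, 273.5]), array([324.1, 236. ])]
```

>>> drive_tool(
  plan=[
    {"x": 0,"y": 0,"z": 0,"ax": 0,"ay": 0,"az": 0,"hand": 35},
    {"x": 0,"y": 0,"z": 0,"ax": 0,"ay": 0,"az": 0,"hand": 25},
    {"x": 0,"y": 0,"z": 0,"ax": 0,"ay": 0,"az": 0,"hand": 15},
    {"x": 0,"y": 0,"z": 0,"ax": 0,"ay": 0,"az": 0,"hand": 5},
    {"x": 0,"y": 0,"z": 0,"ax": 0,"ay": 0,"az": 0,"hand": 5},
    {"x": 0,"y": 0,"z": 0,"ax": 0,"ay": 0,"az": 0,"hand": 5},
  ],
  grip_force=30,
)

```text
clock: 3.15
eef_pos: [444.8, -204.9, 56.7]
tcp_rot: [3.141, -0.0, 0.231]
contact_force: [0.1, 0.6, 3.0]
opening: 0.06
grasp_force: 1.8
```

Run:
```python
from h import *
s=monitor.sense();print(s["clock"],s["eef_pos"],s["tcp_rot"],s["opening"],s["grasp_force"],s["contact_force"])
a=imaging.grab_frame("wrist");a=cv2.cvtColor(a,cv2.COLOR_RGB2BGR);cv2.imwrite("pics/w4.png",a)
```

```text
3.15 [ 444.7938259  -204.93833507   56.6967813 ] [ 3.14139858e+00 -1.84968325e-04  2.30538192e-01] 0.0601453859641365 1.8160153909411747 [0.05241069 0.56246473 2.96718519]
```

View pics/w4.png

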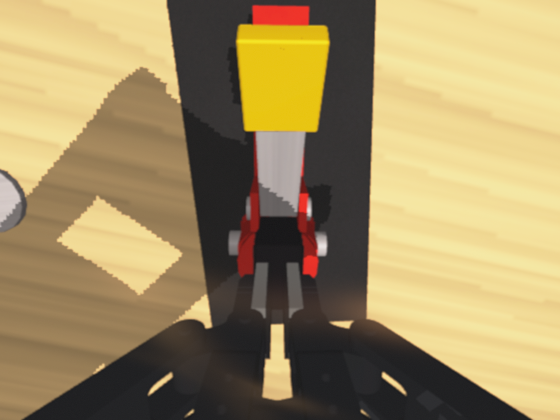

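The fingers shut above the block: pads at (262,285) and (293,285) rest on its top, so the real tips lie about 33 mm behind the reported TCP. I'll allow for that, reopen and go down about 33 mm.

>>> drive_tool(
  plan=[
    {"x": 0.0,"y": 0,"z": -0.1,"ax": 0,"ay": 0,"az": 0,"hand": 30},
    {"x": 0.0,"y": 0,"z": -0.1,"ax": 0,"ay": 0,"az": 0,"hand": 55},
    {"x": 0.0,"y": 0.0,"z": -0.1,"ax": 0,"ay": 0,"az": 0,"hand": 60},
    {"x": 0.02,"y": 0,"z": -0.1,"ax": 0,"ay": 0,"az": 0,"hand": 60},
    {"x": 0.02,"y": 0,"z": 0.1,"ax": 0,"ay": 0,"az": 0,"hand": 60},
    {"x": 0.02,"y": 0,"z": 0.3,"ax": 0,"ay": 0,"az": 0,"hand": 60},
    {"x": 0.02,"y": 0,"z": 0.5,"ax": 0,"ay": 0,"az": 0,"hand": 60},
    {"x": 0.02,"y": 0,"z": 0.5,"ax": 0,"ay": 0,"az": 0,"hand": 60},
  ],
  grip_force=30,
)

```text
clock: 4.0
eef_pos: [444.3, -204.1, 29.6]
tcp_rot: [-3.14, 0.003, 0.23]
contact_force: [-0.5, 0.1, -0.3]
opening: 0.704
grasp_force: 0.0
```

Run:
```python
from h import *
np.set_printoptions(precision=2,suppress=True)
s=monitor.sense();print(s["clock"],s["eef_pos"],s["tcp_rot"],s["opening"],s["contact_force"])
print(rel([444.5,-205.8,23],.23))
```

```text
4.0 [ 444.28 -204.07   29.57] [-3.14  0.    0.23] 0.704280215411318 [-0.45  0.06 -0.34]
(array([-0.  ,  0.04,  0.13]), array([-0.02,  0.02,  0.  ]))
```

>>> drive_tool(
  plan=[
    {"x": 0,"y": 0,"z": 0.12,"ax": 0,"ay": 0,"az": 0,"hand": 50},
    {"x": 0,"y": 0,"z": 0.12,"ax": 0,"ay": 0,"az": 0,"hand": 40},
    {"x": 0,"y": 0,"z": 0.12,"ax": 0,"ay": 0,"az": 0,"hand": 30},
    {"x": 0,"y": 0,"z": 0.12,"ax": 0,"ay": 0,"az": 0,"hand": 22},
    {"x": 0,"y": 0,"z": 0.12,"ax": 0,"ay": 0,"az": 0,"hand": 15},
    {"x": 0,"y": 0,"z": 0.12,"ax": 0,"ay": 0,"az": 0,"hand": 10},
    {"x": 0,"y": 0,"z": 0.12,"ax": 0,"ay": 0,"az": 0,"hand": 10},
    {"x": 0,"y": 0,"z": 0.12,"ax": 0,"ay": 0,"az": 0,"hand": 10},
  ],
  grip_force=60,
)

```text
clock: 4.8
eef_pos: [445.9, -204.9, 25.8]
tcp_rot: [3.141, -0.001, 0.23]
contact_force: [-0.4, -1.1, 6.0]
opening: 0.249
grasp_force: 59.0
```

>>> drive_tool(
  plan=[
    {"x": 0,"y": 0,"z": -0.04,"ax": 0,"ay": 0,"az": 0,"hand": 10},
    {"x": 0,"y": 0,"z": -0.04,"ax": 0,"ay": 0,"az": 0,"hand": 10},
    {"x": 0,"y": 0,"z": -0.2,"ax": 0,"ay": 0,"az": 0,"hand": 10},
    {"x": 0,"y": 0,"z": -0.4,"ax": 0,"ay": 0,"az": 0,"hand": 10},
    {"x": 0,"y": 0,"z": -0.4,"ax": 0,"ay": 0,"az": 0,"hand": 10},
    {"x": 0,"y": 0,"z": -0.4,"ax": 0,"ay": 0,"az": 0,"hand": 10},
  ],
  grip_force=100,
)

```text
clock: 5.4
eef_pos: [446.0, -204.8, 46.0]
tcp_rot: [3.141, -0.001, 0.23]
contact_force: [0.2, 0.8, -5.5]
opening: 0.243
grasp_force: 98.4
```

Run:
```python
from h import *
np.set_printoptions(precision=2,suppress=True)
s=monitor.sense();print(s["clock"],s["eef_pos"],s["tcp_rot"],s["opening"],s["contact_force"],s["wrist_torque"],s["grasp_force"])
i=imaging.camera_info("wrist");np.savez("w5.npz",**i)
a=imaging.grab_frame("wrist");a=cv2.cvtColor(a,cv2.COLOR_RGB2BGR);cv2.imwrite("pics/w5.png",a)
a=imaging.grab_frame("scene");a=cv2.cvtColor(a,cv2.COLOR_RGB2BGR);cv2.imwrite("pics/s5.png",a)
b=cv2.imread("pics/w5.png")[0:320,160:400];o=cv2.resize(b,None,fx=1.8,fy=1.8,interpolation=3)
for k in range(0,240,20):cv2.putText(o,str(160+k),(int(k*1.8),9),0,.3,(255,255,255),1)
for k in range(0,320,20):cv2.putText(o,str(k),(0,int(k*1.8)+3),0,.3,(255,255,255),1)
c=cv2.resize(a[230:330,100:220],None,fx=3,fy=3,interpolation=3);c=np.pad(c,((0,o.shape[0]-300),(0,0),(0,0)))
cv2.imwrite("pics/w5c.png",np.hstack([o,c]))
```

```text
5.4 [ 445.97 -204.84   46.  ] [ 3.14 -0.    0.23] 0.24262437274535992 [ 0.25  0.8  -5.52] [ 0.03 -0.04  0.03] 98.37177515029907
```

View pics/w5c.png

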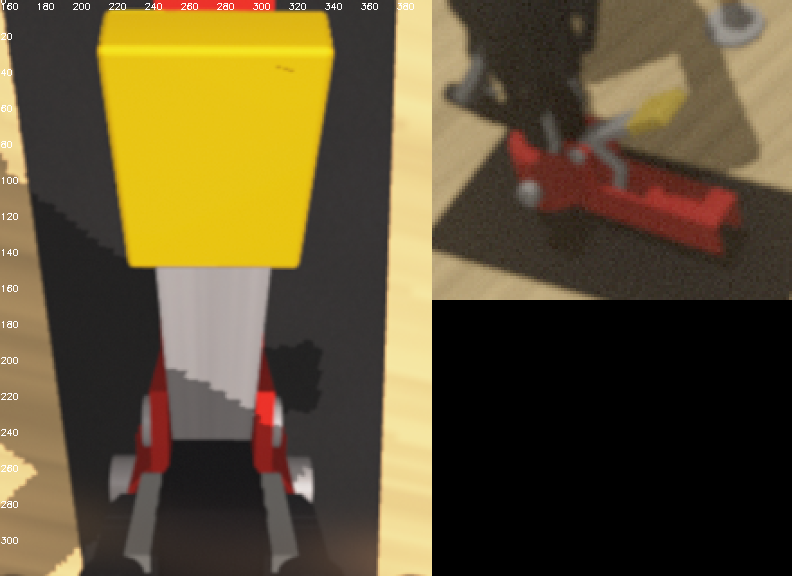

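The coupler hangs level from the grip (5.5 N, so about 0.56 kg). Boss ends are at (220,265) and (334,268), and the yellow pad's corners near (230.5,148), (326.7,148), (215.5,28), (345,28). I'll fit its pose in the tool and plan the transfer.

```bash
cat >> h.py <<'E'
from scipy.optimize import least_squares
def lever(l,h,a=np.radians(40)): return (38+l*np.cos(a)-h*np.sin(a),58+l*np.sin(a)+h*np.cos(a))
def fit_coupler(i,pts,uv,s,prior=(-13,0,-22,0,0),sig=(5,5,5,.08,.08)):
    """pose of the coupler in a level tool frame (x,y as tool x,-y; z up): dx,dy,dz,pitch,yaw"""
    yaw=s["tcp_rot"][2];B=Ro.from_euler("z",yaw)
    def f(p):
        M=B*Ro.from_euler("zy",[p[4],p[3]]);o=s["eef_pos"]+B.apply(p[:3])
        e=[proj(i,o+M.apply(q))-w for q,w in zip(pts,uv)]
        return np.r_[np.ravel(e),(p-np.array(prior))/np.array(sig)]
    g=least_squares(f,prior);return g.x,f(g.x)[:2*len(pts)].reshape(-1,2)
E
python3 - <<'E'
from h import *
np.set_printoptions(precision=2,suppress=True)
i=dict(np.load("w5.npz"));s=dict(eef_pos=np.array([445.97,-204.84,46]),tcp_rot=[3.14,0,.23])
n=lever(61,9);f=lever(95,9)
P=[(n[0],13,n[1]),(n[0],-13,n[1]),(f[0],13,f[1]),(f[0],-13,f[1]),(0,31,17),(0,-31,17)]
U=[(230.5,148),(326.7,148),(215.5,28),(345,28),(220,265),(334,267)]
print(fit_coupler(i,P,U,s));print(fit_coupler(i,P[:4],U[:4],s))
print(rel([446,-205,230],.23),rel([438,45,230],-.25))
T=imaging.camera_info("top");print("jar",onz(T,(315,178),70),"fig",onz(T,(288,144),100))
E
```

```text
(array([-14.4 ,  -0.58, -22.25,   0.04,  -0.  ]), array([[ 1.24, -0.59],
       [-1.03, -0.12],
       [-1.52, -0.26],
       [ 1.4 ,  0.49],
       [ 3.22,  1.15],
       [-3.33, -0.39]]))
(array([-16.17,  -0.78, -21.42,   0.05,  -0.  ]), array([[ 1.61, -0.15],
       [-1.15,  0.13],
       [-0.86, -0.23],
       [ 0.52,  0.22]]))
(array([ 0.01,  0.01, -3.69]), array([-0.,  0.,  0.])) (array([ 0.99, -4.89, -3.69]), array([-0.  ,  0.  ,  4.59]))
jar [663.01  -0.28  70.  ] fig [759.42  81.21 100.  ]
```

>>> drive_tool(
  plan=[
    {"x": 0,"y": 0,"z": -0.5,"ax": 0,"ay": 0,"az": 0,"hand": 10},
    {"x": 0,"y": 0,"z": -1.1,"ax": 0,"ay": 0,"az": 0,"hand": 10},
    {"x": 0,"y": 0,"z": -1.7,"ax": 0,"ay": 0,"az": 0,"hand": 10},
    {"x": 0,"y": 0,"z": -2.3,"ax": 0,"ay": 0,"az": 0,"hand": 10},
    {"x": 0,"y": 0,"z": -2.9,"ax": 0,"ay": 0,"az": 0,"hand": 10},
    {"x": 0,"y": 0,"z": -3.4,"ax": 0,"ay": 0,"az": 0,"hand": 10},
    {"x": 0,"y": 0,"z": -3.7,"ax": 0,"ay": 0,"az": 0,"hand": 10},
    {"x": 0,"y": 0,"z": -3.7,"ax": 0,"ay": 0,"az": 0,"hand": 10},
  ],
  grip_force=100,
)

```text
clock: 6.3
eef_pos: [446.6, -205.2, 232.2]
tcp_rot: [3.139, -0.003, 0.23]
contact_force: [-0.2, -0.6, -6.3]
opening: 0.241
grasp_force: 99.8
```

>>> drive_tool(
  plan=[
    {"x": 0.06,"y": -0.3,"z": 0,"ax": 0,"ay": 0,"az": 0.3,"hand": 10},
    {"x": 0.2,"y": -1.0,"z": 0,"ax": 0,"ay": 0,"az": 1.0,"hand": 10},
    {"x": 0.35,"y": -1.7,"z": 0,"ax": 0,"ay": 0,"az": 1.7,"hand": 10},
    {"x": 0.5,"y": -2.5,"z": 0,"ax": 0,"ay": 0,"az": 2.4,"hand": 10},
    {"x": 0.65,"y": -3.3,"z": 0,"ax": 0,"ay": 0,"az": 3.1,"hand": 10},
    {"x": 0.8,"y": -4.1,"z": 0,"ax": 0,"ay": 0,"az": 3.8,"hand": 10},
    {"x": 0.95,"y": -4.7,"z": 0,"ax": 0,"ay": 0,"az": 4.4,"hand": 10},
    {"x": 1.0,"y": -4.9,"z": 0,"ax": 0,"ay": 0,"az": 4.6,"hand": 10},
  ],
  grip_force=100,
)

```text
clock: 7.1
eef_pos: [437.2, 47.8, 229.0]
tcp_rot: [-3.141, 0.002, -0.252]
contact_force: [0.1, -0.1, -5.8]
opening: 0.237
grasp_force: 100.0
```

>>> drive_tool(
  plan=[
    {"x": 0,"y": 0,"z": 0,"ax": 0,"ay": 0,"az": 0,"hand": 10},
    {"x": 0,"y": 0,"z": 0,"ax": 0,"ay": 0,"az": 0,"hand": 10},
    {"x": 0,"y": 0,"z": 0,"ax": 0,"ay": 0,"az": 0,"hand": 10},
  ],
  grip_force=100,
)

```text
clock: 7.4
eef_pos: [438.0, 44.5, 229.9]
tcp_rot: [3.141, 0.001, -0.252]
contact_force: [0.7, 0.1, -6.4]
opening: 0.239
grasp_force: 100.0
```

Run:
```python
from h import *
np.set_printoptions(precision=3,suppress=True)
s=monitor.sense();print(s["clock"],s["eef_pos"],s["tcp_rot"],s["opening"],s["contact_force"],s["wrist_torque"],s["qpos"])
i=imaging.camera_info("wrist");np.savez("w6.npz",eef_pos=s["eef_pos"],tcp_rot=s["tcp_rot"],**i)
a=imaging.grab_frame("wrist");a=cv2.cvtColor(a,cv2.COLOR_RGB2BGR);cv2.imwrite("pics/w6.png",a)
o=cv2.resize(a,None,fx=1.42,fy=1.42,interpolation=3)
for k in range(0,560,20):cv2.putText(o,str(k),(int(k*1.42),9),0,.3,(0,0,255),1)
for k in range(0,420,20):cv2.putText(o,str(k),(0,int(k*1.42)+3),0,.3,(0,0,255),1)
cv2.imwrite("pics/w6c.png",o)
```

```text
7.4 [438.002  44.492 229.879] [ 3.141  0.001 -0.252] 0.23943522900744602 [ 0.678  0.098 -6.375] [-0.013  0.05  -0.027] [ 0.098  0.024  1.968 -0.     1.151  1.92 ]
```

View pics/w6c.png

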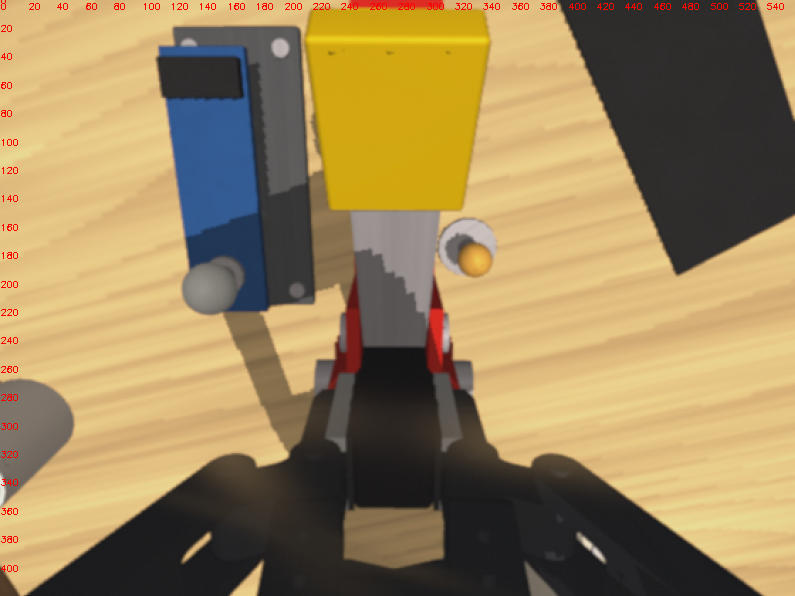

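Wrist view: ball centre (147.2,202.1), about 39.4 px across; foot plate's right edge from (211,19) to (221,213); pad corners (231.7,147.2), (326,147.2), (215.5,28.2), (344.4,28.2); boss ends (222.5,264.8) and (333,264.8). I'll compute the ball and coupler poses, and overlay the fitted coupler on the scene and top views to check its tilt.

Run:
```python
from h import *
np.set_printoptions(precision=2,suppress=True)
d=dict(np.load("w6.npz"));s=monitor.sense();T=imaging.camera_info("top");S=imaging.camera_info("scene")
b=(147.2,202.1);o,dr=ray(d,b);print("size depth",o+dr*354*32/39.4)
print("wrist+scene",tri([(d,b),(S,(254.7,170.7))]));print("all",tri([(d,b),(S,(254.7,170.7)),(T,(262,248.2))]))
e=[onz(d,p,10) for p in [(211.3,19),(221.1,212.7)]];x=e[0]-e[1];print("edge",e,np.linalg.norm(x),np.arctan2(x[1],x[0]))
for y0 in [(174/1.42,28/1.42)]: print("tl",onz(d,y0,10))
n=lever(61,9);f=lever(95,9)
P=[(n[0],13,n[1]),(n[0],-13,n[1]),(f[0],13,f[1]),(f[0],-13,f[1])]
U=[(231.7,147.2),(326,147.2),(215.5,28.2),(344.4,28.2)]
r1=fit_coupler(d,P,U,d);print(r1)
r2=fit_coupler(d,P+[(0,0,17)],U+[(277.8,264.8)],d);print(r2)
p=r2[0];B=Ro.from_euler("z",s["tcp_rot"][2])
ims=[]
for nm,i in (("scene",S),("top",T)):
    a=cv2.cvtColor(imaging.grab_frame(nm),cv2.COLOR_RGB2BGR);cv2.imwrite(f"pics/{nm}6.png",a)
    c=proj(i,s["eef_pos"]+B.apply([40,0,0]));x0,y0=(c-[50,75]).astype(int);x0=max(x0,0);y0=max(y0,0)
    k=4;o=cv2.resize(a[y0:y0+150,x0:x0+100],None,fx=k,fy=k,interpolation=3);raw=o.copy()
    for pit,col in ((p[3],(0,255,0)),(0,(255,255,0))):
        M=B*Ro.from_euler("zy",[p[4],pit])
        ctr=s["eef_pos"]+B.apply(p[:3])+ (B*Ro.from_euler("zy",[p[4],p[3]])).apply([13,0,68])-M.apply([13,0,68])
        L=[[(20,14,0),(135,14,0),(135,14,29),(60,14,29)],[(20,-14,0),(135,-14,0),(135,-14,29),(60,-14,29)],[(135,14,29),(135,-14,29)],[(135,14,0),(135,-14,0)],[P[0],P[1],P[3],P[2],P[0]]]
        for l in L:
            q=np.array([(proj(i,ctr+M.apply(v))-[x0,y0])*k+k/2 for v in l]).round().astype(np.int32)
            cv2.polylines(o,[q],False,col,1)
    ims+=[o]
cv2.imwrite("pics/ov6.png",np.hstack(ims)[:600])
```

```text
size depth [459.96 147.31 133.27]
wrist+scene (array([457.71, 152.59, 122.12]), [array([-0.33, -0.14]), array([-0.11,  0.03])])
all (array([454.47, 154.85, 118.42]), [array([0.06, 2.62]), array([-0.55,  0.41]), array([-0.26, -0.99])])
edge [array([597.92,  70.79,  10.  ]), array([398.57, 122.84,  10.  ])] 206.03588093685886 -0.2553936219713207
tl [619.45 157.11  10.  ]
(array([-15.65,  -0.72, -22.37,   0.05,  -0.  ]), array([[ 0.81, -0.08],
       [-0.68,  0.01],
       [-0.47, -0.06],
       [ 0.38,  0.09]]))
(array([-14.13,  -0.77, -23.38,   0.04,  -0.  ]), array([[ 0.76, -0.56],
       [-0.58, -0.52],
       [-0.86,  0.27],
       [ 0.75,  0.35],
       [-0.07,  0.41]]))
```

View pics/ov6.png

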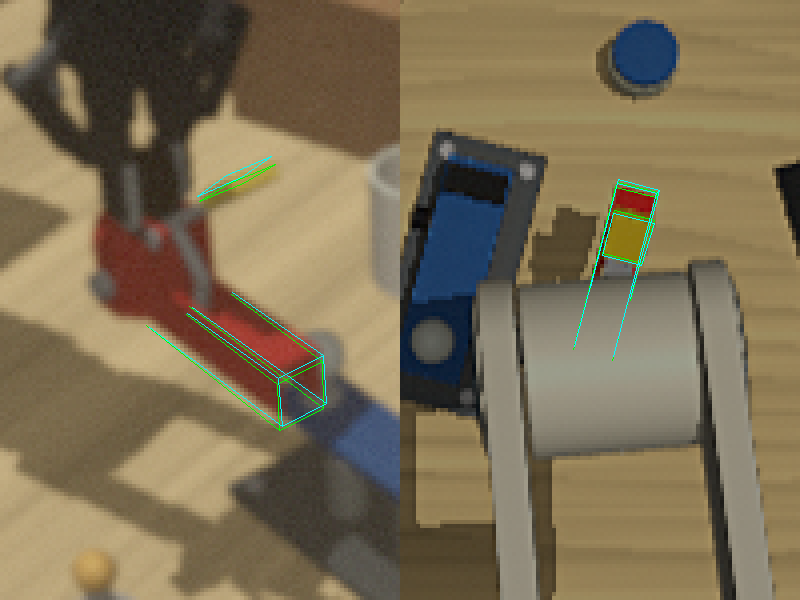

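The overlay fits within about 1 px in the scene view. In the top view the model sits about 1.2 px too far ahead, which is the same offset the ball shows between those cameras, so I'll trust relative measurements. One more wrist look from closer will fix the ball's position by triangulation.

>>> drive_tool(
  plan=[
    {"x": 0,"y": -0.3,"z": 0.25,"ax": 0,"ay": 0,"az": 0,"hand": 10},
    {"x": 0,"y": -0.6,"z": 0.5,"ax": 0,"ay": 0,"az": 0,"hand": 10},
    {"x": 0,"y": -0.9,"z": 0.8,"ax": 0,"ay": 0,"az": 0,"hand": 10},
    {"x": 0,"y": -0.9,"z": 0.8,"ax": 0,"ay": 0,"az": 0,"hand": 10},
    {"x": 0,"y": -0.9,"z": 0.8,"ax": 0,"ay": 0,"az": 0,"hand": 10},
    {"x": 0,"y": -0.9,"z": 0.8,"ax": 0,"ay": 0,"az": 0,"hand": 10},
  ],
  grip_force=100,
)

```text
clock: 8.15
eef_pos: [449.9, 88.2, 191.1]
tcp_rot: [-3.142, -0.001, -0.252]
contact_force: [0.7, 0.3, -6.2]
opening: 0.244
grasp_force: 100.1
```

Run:
```python
from h import *
np.set_printoptions(precision=2,suppress=True)
s=monitor.sense();i=imaging.camera_info("wrist");np.savez("w7.npz",eef_pos=s["eef_pos"],tcp_rot=s["tcp_rot"],**i);print(s["clock"],s["eef_pos"],s["tcp_rot"])
a=cv2.cvtColor(imaging.grab_frame("wrist"),cv2.COLOR_RGB2BGR);cv2.imwrite("pics/w7.png",a)
d=dict(np.load("w6.npz"))
S=imaging.camera_info("scene")
for nm,I in (("w6",d),("w7",i)):
    im=cv2.imread(f"pics/{nm}.png");g=cv2.medianBlur(cv2.cvtColor(im,cv2.COLOR_BGR2GRAY),3)
    c0=proj(I,(457,153.5,121));x,y=(c0-45).astype(int);y=max(y,0)
    h=cv2.HoughCircles(g[y:y+90,x:x+90],cv2.HOUGH_GRADIENT_ALT,1.2,10,param1=150,param2=.5,minRadius=14,maxRadius=28)
    print(nm,c0,None if h is None else [np.r_[q[:2]+[x,y],q[2]] for q in h[0]])
b=cv2.imread("pics/w7.png");x,y=max(int(c0[0])-75,0),int(c0[1])-60
o=cv2.resize(b[y:y+120,x:x+150],None,fx=5,fy=5,interpolation=3)
for k in range(0,150,10):cv2.putText(o,str(x+k),(k*5,9),0,.35,(0,0,255),1)
for k in range(0,120,10):cv2.putText(o,str(y+k),(0,k*5+3),0,.35,(0,0,255),1)
cv2.imwrite("pics/w7c.png",o)
```

```text
8.15 [449.86  88.22 191.1 ] [-3.14 -0.   -0.25]
w6 [146.63 202.57] [array([147.8 , 202.6 ,  19.59])]
w7 [189.47 219.59] [array([187.2 , 219.6 ,  20.67])]
```

Run:
```python
from h import *
np.set_printoptions(precision=2,suppress=True)
a=dict(np.load("w6.npz"));b=dict(np.load("w7.npz"));S=imaging.camera_info("scene");T=imaging.camera_info("top")
A=(a,(147.6,202.4));B=(b,(187.2,219.6));C=(S,(254.7,170.7));D=(T,(262,248.2))
for L in ([A,B],[A,B,C],[B,C],[A,B,C,D]): print(tri(L))
for z in (117,119,121,123): print(z,onz(b,B[1],z),onz(a,A[1],z))
for I,c,dd in ((a,A[1],39.4),(b,B[1],41.3)):
    z=(I["R"]@np.array([457,153,120])+I["t"]);print("expected radius",354*16/z[2], z)
```

```text
(array([452.66, 160.97, 103.56]), [array([-0.27,  0.56]), array([ 0.29, -0.64])])
(array([457.04, 154.04, 120.83]), [array([-1.51,  0.22]), array([1.63, 0.03]), array([0.05, 0.09])])
(array([456.83, 155.  , 120.48]), [array([0.61, 0.42]), array([ 0.23, -0.01])])
(array([454.86, 155.21, 118.12]), [array([-0.77,  1.9 ]), array([1.94, 1.74]), array([-0.33,  0.49]), array([-0.38, -1.12])])
117 [456.22 156.57 117.  ] [456.06 154.45 117.  ]
119 [456.82 155.86 119.  ] [456.5  153.55 119.  ]
121 [457.42 155.15 121.  ] [456.94 152.64 121.  ]
123 [458.02 154.43 123.  ] [457.38 151.74 123.  ]
expected radius 18.788976211190644 [-110.11   -5.27  301.45]
expected radius 21.367636719874195 [-64.73   8.02 265.07]
```

The ball is at about (456.7, 155.0, 120), weighting the closer look. Now align over it with a small tail-up correction.

```bash
python3 -c "
from h import *
print(rel([470,152.4,170],-0.253))"
```

```text
(array([ 0.069, -1.343,  0.424]), array([-0.002, -0.009,  0.01 ]))
```

>>> drive_tool(
  plan=[
    {"x": 0,"y": -0.4,"z": 0,"ax": 0,"ay": 0.1,"az": 0,"hand": 10},
    {"x": 0.03,"y": -0.8,"z": 0,"ax": 0,"ay": 0.2,"az": 0,"hand": 10},
    {"x": 0.07,"y": -1.2,"z": 0,"ax": 0,"ay": 0.3,"az": 0,"hand": 10},
    {"x": 0.07,"y": -1.34,"z": 0.1,"ax": 0,"ay": 0.3,"az": 0,"hand": 10},
    {"x": 0.07,"y": -1.34,"z": 0.25,"ax": 0,"ay": 0.3,"az": 0,"hand": 10},
    {"x": 0.07,"y": -1.34,"z": 0.42,"ax": 0,"ay": 0.3,"az": 0,"hand": 10},
    {"x": 0.07,"y": -1.34,"z": 0.42,"ax": 0,"ay": 0.3,"az": 0,"hand": 10},
    {"x": 0.07,"y": -1.34,"z": 0.42,"ax": 0,"ay": 0.3,"az": 0,"hand": 10},
  ],
  grip_force=100,
)

```text
clock: 9.0
eef_pos: [469.2, 152.1, 169.1]
tcp_rot: [3.141, -0.03, -0.252]
contact_force: [-0.2, -0.2, -6.7]
opening: 0.238
grasp_force: 100.3
```

Run:
```python
from h import *
np.set_printoptions(precision=3,suppress=True)
s=monitor.sense();print(s["eef_pos"],s["tcp_rot"],s["contact_force"],s["wrist_torque"])
R=Rt(s["tcp_rot"]);print("shift",R.inv().apply(np.array([470,152.4,152])-s["eef_pos"])/50)
S=imaging.camera_info("scene")
# scene & top check pictures
a=cv2.cvtColor(imaging.grab_frame("scene"),cv2.COLOR_RGB2BGR);cv2.imwrite("pics/s8.png",a)
```

```text
[469.161 152.052 169.054] [ 3.141 -0.03  -0.252] [-0.205 -0.201 -6.67 ] [0.02  0.08  0.052]
shift [ 0.004 -0.011  0.341]
```

>>> drive_tool(
  plan=[
    {"x": 0.01,"y": -0.01,"z": 0.1,"ax": 0,"ay": 0,"az": 0,"hand": 10},
    {"x": 0.01,"y": -0.01,"z": 0.2,"ax": 0,"ay": 0,"az": 0,"hand": 10},
    {"x": 0.0,"y": -0.01,"z": 0.28,"ax": 0,"ay": 0,"az": 0,"hand": 10},
    {"x": 0.0,"y": -0.01,"z": 0.34,"ax": 0,"ay": 0,"az": 0,"hand": 10},
    {"x": 0.0,"y": -0.01,"z": 0.34,"ax": 0,"ay": 0,"az": 0,"hand": 10},
    {"x": 0.0,"y": -0.01,"z": 0.34,"ax": 0,"ay": 0,"az": 0,"hand": 10},
  ],
  grip_force=100,
)

```text
clock: 9.65
eef_pos: [470.3, 153.2, 152.5]
tcp_rot: [3.142, -0.031, -0.251]
contact_force: [-0.1, -1.1, -6.1]
opening: 0.24
grasp_force: 100.5
```

>>> drive_tool(
  plan=[
    {"x": 0.0,"y": 0,"z": 0.04,"ax": 0,"ay": 0,"az": 0,"hand": 10},
    {"x": 0.0,"y": 0,"z": 0.08,"ax": 0,"ay": 0,"az": 0,"hand": 10},
    {"x": 0.0,"y": 0,"z": 0.12,"ax": 0,"ay": 0,"az": 0,"hand": 10},
    {"x": -0.005,"y": 0,"z": 0.16,"ax": 0,"ay": 0,"az": 0,"hand": 10},
    {"x": -0.005,"y": 0,"z": 0.16,"ax": 0,"ay": 0,"az": 0,"hand": 10},
  ],
  grip_force=100,
)

```text
clock: 10.15
eef_pos: [470.0, 153.1, 144.1]
tcp_rot: [3.141, -0.031, -0.251]
contact_force: [-0.2, 0.2, -6.2]
opening: 0.241
grasp_force: 100.5
```

>>> drive_tool(
  plan=[
    {"x": 0.0,"y": 0,"z": 0.03,"ax": 0,"ay": 0,"az": 0,"hand": 10},
    {"x": 0.0,"y": 0,"z": 0.06,"ax": 0,"ay": 0,"az": 0,"hand": 10},
    {"x": 0.0,"y": 0,"z": 0.1,"ax": 0,"ay": 0,"az": 0,"hand": 10},
    {"x": 0,"y": 0,"z": 0.1,"ax": 0,"ay": 0,"az": 0,"hand": 10},
  ],
  grip_force=100,
)

```text
clock: 10.55
eef_pos: [470.2, 153.1, 139.2]
tcp_rot: [3.141, -0.031, -0.251]
contact_force: [-0.9, -0.4, -6.4]
opening: 0.242
grasp_force: 100.5
```

Run:
```python
from h import *
np.set_printoptions(precision=2,suppress=True)
s=monitor.sense();print(s["eef_pos"],s["contact_force"],s["wrist_torque"])
```

```text
[470.21 153.09 139.2 ] [-0.9  -0.35 -6.38] [0.04 0.03 0.03]
```

>>> drive_tool(
  plan=[
    {"x": 0.0,"y": 0,"z": 0.02,"ax": 0,"ay": 0,"az": 0,"hand": 10},
    {"x": 0.0,"y": 0,"z": 0.04,"ax": 0,"ay": 0,"az": 0,"hand": 10},
    {"x": 0.0,"y": 0,"z": 0.06,"ax": 0,"ay": 0,"az": 0,"hand": 10},
    {"x": 0,"y": 0,"z": 0.06,"ax": 0,"ay": 0,"az": 0,"hand": 10},
  ],
  grip_force=100,
)

```text
clock: 10.95
eef_pos: [470.4, 153.1, 136.3]
tcp_rot: [3.141, -0.031, -0.251]
contact_force: [0.5, -0.7, -6.8]
opening: 0.239
grasp_force: 100.5
```

>>> drive_tool(
  plan=[
    {"x": 0.0,"y": 0,"z": 0.02,"ax": 0,"ay": 0,"az": 0,"hand": 10},
    {"x": 0.0,"y": 0,"z": 0.04,"ax": 0,"ay": 0,"az": 0,"hand": 10},
    {"x": 0,"y": 0,"z": 0.04,"ax": 0,"ay": 0,"az": 0,"hand": 10},
  ],
  grip_force=100,
)

```text
clock: 11.25
eef_pos: [470.2, 152.9, 134.3]
tcp_rot: [3.141, -0.031, -0.251]
contact_force: [-0.3, -1.4, -6.4]
opening: 0.241
grasp_force: 100.6
```

>>> drive_tool(
  plan=[
    {"x": 0.0,"y": 0,"z": 0.02,"ax": 0,"ay": 0,"az": 0,"hand": 10},
    {"x": 0.0,"y": 0,"z": 0.04,"ax": 0,"ay": 0,"az": 0,"hand": 10},
    {"x": 0,"y": 0,"z": 0.04,"ax": 0,"ay": 0,"az": 0,"hand": 10},
  ],
  grip_force=100,
)

```text
clock: 11.55
eef_pos: [470.1, 152.7, 132.3]
tcp_rot: [3.141, -0.031, -0.251]
contact_force: [-3.4, -2.6, -3.7]
opening: 0.241
grasp_force: 101.0
```

>>> drive_tool(
  plan=[
    {"x": 0.0,"y": 0,"z": 0.02,"ax": 0,"ay": 0,"az": 0,"hand": 10},
    {"x": 0.0,"y": 0,"z": 0.04,"ax": 0,"ay": 0,"az": 0,"hand": 10},
    {"x": 0,"y": 0,"z": 0.04,"ax": 0,"ay": 0,"az": 0,"hand": 10},
  ],
  grip_force=100,
)

```text
clock: 11.85
eef_pos: [470.2, 152.2, 130.3]
tcp_rot: [3.14, -0.031, -0.251]
contact_force: [-2.7, -6.9, -3.4]
opening: 0.241
grasp_force: 100.9
```

>>> drive_tool(
  plan=[
    {"x": 0.0,"y": 0.015,"z": 0,"ax": 0,"ay": 0,"az": 0,"hand": 10},
    {"x": -0.01,"y": 0.03,"z": 0,"ax": 0,"ay": 0,"az": 0,"hand": 10},
    {"x": -0.01,"y": 0.03,"z": 0,"ax": 0,"ay": 0,"az": 0,"hand": 10},
  ],
  grip_force=100,
)

```text
clock: 12.15
eef_pos: [469.8, 151.7, 130.4]
tcp_rot: [-3.142, -0.032, -0.251]
contact_force: [-1.8, -3.2, -4.7]
opening: 0.24
grasp_force: 100.6
```

Run:
```python
from h import *
np.set_printoptions(precision=2,suppress=True)
s=monitor.sense();print(s["eef_pos"],s["tcp_rot"],s["contact_force"],s["wrist_torque"])
```

```text
[469.84 151.71 130.42] [-3.14 -0.03 -0.25] [-1.82 -3.19 -4.73] [-0.52  0.44 -0.01]
```

>>> drive_tool(
  plan=[
    {"x": -0.01,"y": 0.025,"z": 0,"ax": 0,"ay": 0,"az": 0,"hand": 10},
    {"x": -0.015,"y": 0.025,"z": 0.02,"ax": 0,"ay": 0,"az": 0,"hand": 10},
    {"x": -0.015,"y": 0.025,"z": 0.03,"ax": 0,"ay": 0,"az": 0,"hand": 10},
    {"x": -0.015,"y": 0.025,"z": 0.03,"ax": 0,"ay": 0,"az": 0,"hand": 10},
  ],
  grip_force=100,
)

```text
clock: 12.55
eef_pos: [469.8, 151.3, 129.6]
tcp_rot: [-3.14, -0.033, -0.251]
contact_force: [-0.4, 1.3, 2.5]
opening: 0.242
grasp_force: 101.5
```

Run:
```python
from h import *
np.set_printoptions(precision=2,suppress=True)
s=monitor.sense();print(s["eef_pos"],s["tcp_rot"],s["contact_force"],s["wrist_torque"])
```

```text
[469.77 151.3  129.64] [-3.14 -0.03 -0.25] [-0.44  1.31  2.46] [ 0.38  0.16 -0.03]
```

>>> drive_tool(
  plan=[
    {"x": 0.0,"y": 0,"z": 0.01,"ax": 0,"ay": 0,"az": 0,"hand": 10},
    {"x": 0.0,"y": 0,"z": 0.02,"ax": 0,"ay": 0,"az": 0,"hand": 10},
    {"x": 0,"y": 0,"z": 0.03,"ax": 0,"ay": 0,"az": 0,"hand": 10},
    {"x": 0,"y": 0,"z": 0.03,"ax": 0,"ay": 0,"az": 0,"hand": 10},
  ],
  grip_force=100,
)

```text
clock: 12.95
eef_pos: [469.5, 150.8, 127.6]
tcp_rot: [-3.141, -0.033, -0.251]
contact_force: [2.7, 1.5, -2.4]
opening: 0.242
grasp_force: 101.3
```

Run:
```python
from h import *
np.set_printoptions(precision=2,suppress=True)
s=monitor.sense();print(s["eef_pos"],s["tcp_rot"],s["contact_force"],s["wrist_torque"])
```

```text
[469.46 150.76 127.55] [-3.14 -0.03 -0.25] [ 2.72  1.48 -2.43] [ 0.23 -0.46 -0.01]
```

>>> drive_tool(
  plan=[
    {"x": 0.01,"y": 0,"z": 0.02,"ax": 0,"ay": 0,"az": 0,"hand": 10},
    {"x": 0.01,"y": -0.01,"z": 0.04,"ax": 0,"ay": 0,"az": 0,"hand": 10},
    {"x": 0.01,"y": -0.01,"z": 0.06,"ax": 0,"ay": 0,"az": 0,"hand": 10},
    {"x": 0.01,"y": -0.01,"z": 0.06,"ax": 0,"ay": 0,"az": 0,"hand": 10},
  ],
  grip_force=100,
)

```text
clock: 13.35
eef_pos: [469.3, 150.8, 123.9]
tcp_rot: [3.141, -0.031, -0.251]
contact_force: [3.1, 0.4, -7.0]
opening: 0.239
grasp_force: 100.5
```

Run:
```python
from h import *
np.set_printoptions(precision=2,suppress=True)
s=monitor.sense();print(s["eef_pos"],s["tcp_rot"],s["contact_force"],s["wrist_torque"])
```

```text
[469.3  150.84 123.89] [ 3.14 -0.03 -0.25] [ 3.14  0.44 -7.03] [ 0.15 -0.6  -0.03]
```

>>> drive_tool(
  plan=[
    {"x": 0.01,"y": 0,"z": 0.02,"ax": 0,"ay": 0,"az": 0,"hand": 10},
    {"x": 0.02,"y": 0,"z": 0.04,"ax": 0,"ay": 0,"az": 0,"hand": 10},
    {"x": 0.02,"y": 0,"z": 0.04,"ax": 0,"ay": 0,"az": 0,"hand": 10},
  ],
  grip_force=100,
)

```text
clock: 13.65
eef_pos: [469.8, 150.7, 122.0]
tcp_rot: [3.141, -0.03, -0.252]
contact_force: [-1.1, 1.8, -4.5]
opening: 0.243
grasp_force: 100.7
```

Run:
```python
from h import *
np.set_printoptions(precision=2,suppress=True)
s=monitor.sense();print(s["eef_pos"],s["tcp_rot"],s["contact_force"],s["wrist_torque"])
```

```text
[469.85 150.68 121.98] [ 3.14 -0.03 -0.25] [-1.06  1.8  -4.52] [ 0.3   0.25 -0.09]
```

>>> drive_tool(
  plan=[
    {"x": -0.01,"y": -0.01,"z": 0.02,"ax": 0,"ay": 0,"az": 0,"hand": 10},
    {"x": -0.01,"y": -0.01,"z": 0.04,"ax": 0,"ay": 0,"az": 0,"hand": 10},
    {"x": -0.01,"y": -0.01,"z": 0.04,"ax": 0,"ay": 0,"az": 0,"hand": 10},
  ],
  grip_force=100,
)

```text
clock: 13.95
eef_pos: [469.8, 151.1, 119.8]
tcp_rot: [3.141, -0.031, -0.251]
contact_force: [1.1, 0.5, -12.2]
opening: 0.237
grasp_force: 99.6
```

Run:
```python
from h import *
np.set_printoptions(precision=2,suppress=True)
s=monitor.sense();print(s["eef_pos"],s["tcp_rot"],s["contact_force"],s["wrist_torque"])
for n in ("scene","top","wrist"):
    a=imaging.grab_frame(n);h=cv2.cvtColor(a,cv2.COLOR_RGB2HSV);cv2.imwrite(f"pics/{n}9.png",cv2.cvtColor(a,cv2.COLOR_RGB2BGR))
    i=imaging.camera_info(n);u=Ro.from_euler("z",-.252);p=proj(i,np.array([456.5,154,97])+u.apply([-11,0,50]))
    m=cv2.inRange(h,(45,100,60),(85,255,255));x,y=p.astype(int)
    ys,xs=np.nonzero(m[max(0,y-15):y+15,max(0,x-15):x+15]);print(n,p,len(xs),(xs.mean()+x-15,ys.mean()+y-15,ys.min()+y-15,ys.max()+y-15) if len(xs) else "")
```

```text
[469.77 151.12 119.81] [ 3.14 -0.03 -0.25] [  1.15   0.5  -12.17] [ 0.19 -0.31  0.04]
scene [251.16 159.75] 0 
top [260.57 250.15] 0 
wrist [277.69 316.16] 0
```

The downward pull of about 6 N beyond the weight shows the keepers passing the equator. Continuing gently to the hard stop.

>>> drive_tool(
  plan=[
    {"x": 0,"y": 0,"z": 0.02,"ax": 0,"ay": 0,"az": 0,"hand": 10},
    {"x": 0,"y": 0,"z": 0.04,"ax": 0,"ay": 0,"az": 0,"hand": 10},
    {"x": 0,"y": 0,"z": 0.04,"ax": 0,"ay": 0,"az": 0,"hand": 10},
  ],
  grip_force=100,
)

```text
clock: 14.4
eef_pos: [470.0, 151.2, 118.0]
tcp_rot: [3.141, -0.031, -0.251]
contact_force: [-0.2, 1.1, -9.7]
opening: 0.243
grasp_force: 99.9
```

>>> drive_tool(
  plan=[
    {"x": 0,"y": 0,"z": 0.015,"ax": 0,"ay": 0,"az": 0,"hand": 10},
    {"x": 0,"y": 0,"z": 0.03,"ax": 0,"ay": 0,"az": 0,"hand": 10},
    {"x": 0,"y": 0,"z": 0.03,"ax": 0,"ay": 0,"az": 0,"hand": 10},
  ],
  grip_force=100,
)

```text
clock: 14.7
eef_pos: [470.1, 151.3, 116.7]
tcp_rot: [3.141, -0.031, -0.251]
contact_force: [-1.1, 1.2, -9.9]
opening: 0.245
grasp_force: 99.8
```

>>> drive_tool(
  plan=[
    {"x": 0,"y": 0,"z": 0.015,"ax": 0,"ay": 0,"az": 0,"hand": 10},
    {"x": 0,"y": 0,"z": 0.03,"ax": 0,"ay": 0,"az": 0,"hand": 10},
    {"x": 0,"y": 0,"z": 0.03,"ax": 0,"ay": 0,"az": 0,"hand": 10},
  ],
  grip_force=100,
)

```text
clock: 15.0
eef_pos: [470.4, 151.3, 116.2]
tcp_rot: [3.141, -0.031, -0.251]
contact_force: [-4.9, 0.0, 4.5]
opening: 0.244
grasp_force: 102.1
```

Run:
```python
from h import *
np.set_printoptions(precision=2,suppress=True)
s=monitor.sense();print(s["eef_pos"],s["tcp_rot"],s["contact_force"],s["wrist_torque"])
```

```text
[470.39 151.32 116.16] [ 3.14 -0.03 -0.25] [-4.86  0.01  4.54] [-0.09  1.19  0.02]
```

>>> drive_tool(
  plan=[
    {"x": -0.015,"y": 0,"z": 0.0,"ax": 0,"ay": 0,"az": 0,"hand": 10},
    {"x": -0.02,"y": 0,"z": 0.01,"ax": 0,"ay": 0,"az": 0,"hand": 10},
    {"x": -0.02,"y": 0,"z": 0.01,"ax": 0,"ay": 0,"az": 0,"hand": 10},
  ],
  grip_force=100,
)

```text
clock: 15.3
eef_pos: [470.4, 151.4, 116.1]
tcp_rot: [-3.141, -0.033, -0.251]
contact_force: [-4.0, -4.3, 10.4]
opening: 0.24
grasp_force: 103.1
```

Run:
```python
from h import *
np.set_printoptions(precision=2,suppress=True)
s=monitor.sense();print(s["eef_pos"],s["tcp_rot"],s["contact_force"],s["wrist_torque"])
```

```text
[470.38 151.43 116.11] [-3.14 -0.03 -0.25] [-4.02 -4.29 10.45] [-0.69  1.02  0.03]
```

A 17 N push with no further travel at z = 116: hard stop, home. Unload, release and rise.

>>> drive_tool(
  plan=[
    {"x": 0,"y": 0,"z": -0.02,"ax": 0,"ay": 0,"az": 0,"hand": 10},
    {"x": 0,"y": 0,"z": -0.02,"ax": 0,"ay": 0,"az": 0,"hand": 22},
    {"x": 0,"y": 0,"z": -0.02,"ax": 0,"ay": 0,"az": 0,"hand": 30},
    {"x": 0,"y": 0,"z": -0.02,"ax": 0,"ay": 0,"az": 0,"hand": 40},
    {"x": 0,"y": 0,"z": -0.02,"ax": 0,"ay": 0,"az": 0,"hand": 55},
    {"x": 0,"y": 0,"z": -0.02,"ax": 0,"ay": 0,"az": 0,"hand": 55},
    {"x": 0,"y": 0,"z": -0.02,"ax": 0,"ay": 0,"az": 0,"hand": 55},
  ],
  grip_force=20,
)

```text
clock: 16.0
eef_pos: [469.6, 151.7, 116.0]
tcp_rot: [-3.141, -0.032, -0.251]
contact_force: [-0.8, -0.3, -0.4]
opening: 0.642
grasp_force: 0.0
```

>>> drive_tool(
  plan=[
    {"x": 0,"y": 0,"z": -0.3,"ax": 0,"ay": 0,"az": 0,"hand": 55},
    {"x": 0,"y": 0,"z": -0.7,"ax": 0,"ay": 0,"az": 0,"hand": 55},
    {"x": 0,"y": 0,"z": -1.2,"ax": 0,"ay": 0,"az": 0,"hand": 55},
    {"x": 0,"y": 0,"z": -1.7,"ax": 0,"ay": -0.3,"az": 0,"hand": 30},
    {"x": 0,"y": 0,"z": -2.2,"ax": 0,"ay": -0.3,"az": 0,"hand": 0},
    {"x": 0,"y": 0,"z": -2.5,"ax": 0,"ay": -0.3,"az": 0,"hand": 0},
    {"x": 0,"y": 0,"z": -2.5,"ax": 0,"ay": -0.3,"az": 0,"hand": 0},
    {"x": 0,"y": 0,"z": -2.5,"ax": 0,"ay": -0.3,"az": 0,"hand": 0},
  ],
)

```text
clock: 16.8
eef_pos: [465.5, 152.5, 240.5]
tcp_rot: [-3.142, -0.0, -0.251]
contact_force: [0.4, 0.1, 0.2]
opening: -0.001
grasp_force: 0.0
```

Run:
```python
from h import *
np.set_printoptions(precision=2,suppress=True)
s=monitor.sense();print(s["clock"],s["eef_pos"],s["tcp_rot"],s["contact_force"],s["opening"],s["qpos"])
i=imaging.camera_info("wrist");np.savez("w10.npz",eef_pos=s["eef_pos"],tcp_rot=s["tcp_rot"],**i)
ims=[cv2.cvtColor(imaging.grab_frame(n),cv2.COLOR_RGB2BGR) for n in ("wrist","scene")]
for n,a in zip(("wrist","scene"),ims): cv2.imwrite(f"pics/{n}10.png",a)
w=cv2.resize(ims[0][0:400,150:410],None,fx=1.5,fy=1.5,interpolation=3)
for k in range(0,260,20):cv2.putText(w,str(150+k),(int(k*1.5),9),0,.3,(0,0,255),1)
for k in range(0,400,20):cv2.putText(w,str(k),(0,int(k*1.5)+3),0,.3,(0,0,255),1)
c=cv2.resize(ims[1][120:230,215:325],None,fx=3.6,fy=3.6,interpolation=3);c=np.pad(c,((0,600-c.shape[0]),(0,0),(0,0)))
cv2.imwrite("pics/v10.png",np.hstack([w,c]))
```

```text
16.8 [465.52 152.54 240.48] [-3.14 -0.   -0.25] [0.38 0.07 0.17] -0.0013492405157157965 [0.31 0.1  1.86 0.   1.18 2.14]
```

View pics/v10.png

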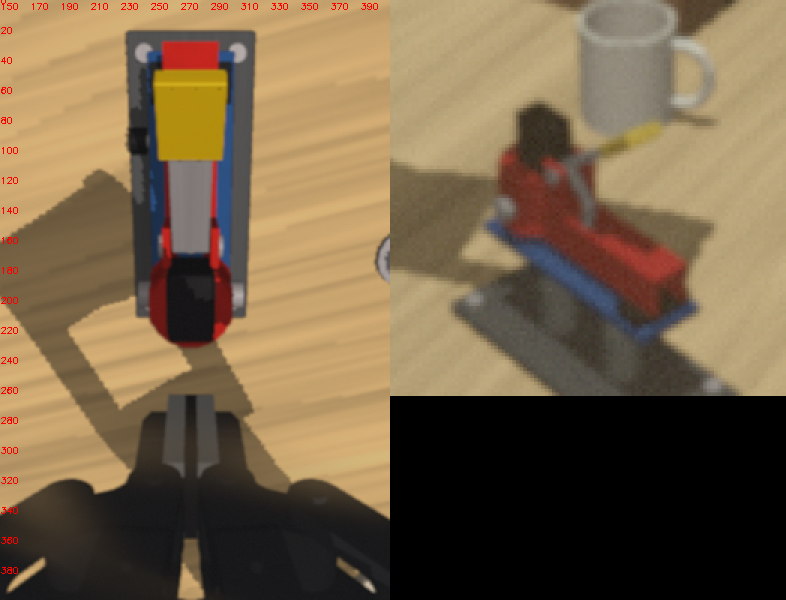

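The last view shows the coupler seated along the stand with its tail over the rest, lever up, and the shut fingers clear at (275,270). Now go above the yellow end.

```bash
python3 -c "
from h import *
print(rel([561,127.3,240],-.251))"
```

```text
(array([ 1.985,  0.008, -0.008]), array([ 0.008,  0.014, -0.003]))
```

>>> drive_tool(
  plan=[
    {"x": 0.5,"y": 0,"z": 0,"ax": 0,"ay": 0,"az": 0,"hand": 0},
    {"x": 1.1,"y": 0,"z": 0,"ax": 0,"ay": 0,"az": 0,"hand": 0},
    {"x": 1.7,"y": 0,"z": 0.1,"ax": 0,"ay": 0,"az": 0,"hand": 0},
    {"x": 1.98,"y": 0.01,"z": 0.3,"ax": 0,"ay": 0,"az": 0,"hand": 0},
    {"x": 1.98,"y": 0.01,"z": 0.6,"ax": 0,"ay": 0,"az": 0,"hand": 0},
    {"x": 1.98,"y": 0.01,"z": 0.8,"ax": 0,"ay": 0,"az": 0,"hand": 0},
    {"x": 1.98,"y": 0.01,"z": 0.8,"ax": 0,"ay": 0,"az": 0,"hand": 0},
    {"x": 1.98,"y": 0.01,"z": 0.8,"ax": 0,"ay": 0,"az": 0,"hand": 0},
  ],
)

```text
clock: 17.7
eef_pos: [560.8, 127.6, 200.6]
tcp_rot: [3.141, 0.001, -0.251]
contact_force: [-0.4, -0.6, 1.0]
opening: 0.002
grasp_force: 0.0
```

>>> drive_tool(
  plan=[
    {"x": 0,"y": 0,"z": 0.1,"ax": 0,"ay": 0,"az": 0,"hand": 0},
    {"x": 0,"y": 0,"z": 0.2,"ax": 0,"ay": 0,"az": 0,"hand": 0},
    {"x": 0,"y": 0,"z": 0.3,"ax": 0,"ay": 0,"az": 0,"hand": 0},
    {"x": 0,"y": 0,"z": 0.4,"ax": 0,"ay": 0,"az": 0,"hand": 0},
  ],
)

```text
clock: 18.1
eef_pos: [562.1, 127.5, 181.0]
tcp_rot: [-3.141, -0.002, -0.251]
contact_force: [4.8, -1.9, 7.6]
opening: -0.0
grasp_force: 3.7
```

>>> drive_tool(
  plan=[
    {"x": 0,"y": 0,"z": 0.08,"ax": 0,"ay": 0,"az": 0,"hand": 0},
    {"x": 0,"y": 0,"z": 0.16,"ax": 0,"ay": 0,"az": 0,"hand": 0},
    {"x": 0,"y": 0,"z": 0.24,"ax": 0,"ay": 0,"az": 0,"hand": 0},
  ],
)

```text
clock: 18.4
eef_pos: [563.5, 127.5, 169.8]
tcp_rot: [-3.14, -0.004, -0.251]
contact_force: [3.6, -1.2, 4.5]
opening: 0.001
grasp_force: 2.4
```

>>> drive_tool(
  plan=[
    {"x": 0,"y": 0,"z": 0.08,"ax": 0,"ay": 0,"az": 0,"hand": 0},
    {"x": 0,"y": 0,"z": 0.16,"ax": 0,"ay": 0,"az": 0,"hand": 0},
    {"x": 0,"y": 0,"z": 0.24,"ax": 0,"ay": 0,"az": 0,"hand": 0},
    {"x": 0,"y": 0,"z": 0.32,"ax": 0,"ay": 0,"az": 0,"hand": 0},
  ],
)

```text
clock: 18.8
eef_pos: [561.4, 127.5, 152.5]
tcp_rot: [3.142, 0.0, -0.251]
contact_force: [0.5, -1.0, 2.9]
opening: 0.001
grasp_force: 1.2
```

Moving freely at about 3 N. Next down to about 132, then in small steps.

>>> drive_tool(
  plan=[
    {"x": 0,"y": 0,"z": 0.08,"ax": 0,"ay": 0,"az": 0,"hand": 0},
    {"x": 0,"y": 0,"z": 0.16,"ax": 0,"ay": 0,"az": 0,"hand": 0},
    {"x": 0,"y": 0,"z": 0.24,"ax": 0,"ay": 0,"az": 0,"hand": 0},
    {"x": 0,"y": 0,"z": 0.32,"ax": 0,"ay": 0,"az": 0,"hand": 0},
    {"x": 0,"y": 0,"z": 0.36,"ax": 0,"ay": 0,"az": 0,"hand": 0},
  ],
)

```text
clock: 19.3
eef_pos: [561.3, 127.4, 134.5]
tcp_rot: [3.141, 0.0, -0.251]
contact_force: [0.3, -0.6, 1.7]
opening: 0.004
grasp_force: 1.3
```

>>> drive_tool(
  plan=[
    {"x": 0,"y": 0,"z": 0.03,"ax": 0,"ay": 0,"az": 0,"hand": 0},
    {"x": 0,"y": 0,"z": 0.05,"ax": 0,"ay": 0,"az": 0,"hand": 0},
    {"x": 0,"y": 0,"z": 0.05,"ax": 0,"ay": 0,"az": 0,"hand": 0},
  ],
)

```text
clock: 19.6
eef_pos: [561.3, 127.4, 132.3]
tcp_rot: [3.141, 0.0, -0.251]
contact_force: [1.1, -0.5, 1.3]
opening: 0.002
grasp_force: 0.5
```

>>> drive_tool(
  plan=[
    {"x": 0,"y": 0,"z": 0.02,"ax": 0,"ay": 0,"az": 0,"hand": 0},
    {"x": 0,"y": 0,"z": 0.04,"ax": 0,"ay": 0,"az": 0,"hand": 0},
    {"x": 0,"y": 0,"z": 0.05,"ax": 0,"ay": 0,"az": 0,"hand": 0},
    {"x": 0,"y": 0,"z": 0.05,"ax": 0,"ay": 0,"az": 0,"hand": 0},
  ],
)

```text
clock: 20.0
eef_pos: [561.5, 127.4, 129.9]
tcp_rot: [-3.142, -0.0, -0.251]
contact_force: [1.1, -0.5, 1.3]
opening: -0.002
grasp_force: 0.9
```

>>> drive_tool(
  plan=[
    {"x": 0,"y": 0,"z": 0.02,"ax": 0,"ay": 0,"az": 0,"hand": 0},
    {"x": 0,"y": 0,"z": 0.04,"ax": 0,"ay": 0,"az": 0,"hand": 0},
    {"x": 0,"y": 0,"z": 0.04,"ax": 0,"ay": 0,"az": 0,"hand": 0},
  ],
)

```text
clock: 20.3
eef_pos: [561.3, 127.5, 127.7]
tcp_rot: [3.142, 0.0, -0.251]
contact_force: [1.4, -0.1, 0.9]
opening: -0.002
grasp_force: 0.8
```

>>> drive_tool(
  plan=[
    {"x": 0,"y": 0,"z": 0.02,"ax": 0,"ay": 0,"az": 0,"hand": 0},
    {"x": 0,"y": 0,"z": 0.04,"ax": 0,"ay": 0,"az": 0,"hand": 0},
    {"x": 0,"y": 0,"z": 0.04,"ax": 0,"ay": 0,"az": 0,"hand": 0},
  ],
)

```text
clock: 20.6
eef_pos: [561.6, 127.6, 127.0]
tcp_rot: [-3.141, -0.0, -0.251]
contact_force: [-2.5, -0.8, 12.9]
opening: -0.005
grasp_force: 6.3
```

>>> drive_tool(
  plan=[
    {"x": 0,"y": 0,"z": 0.02,"ax": 0,"ay": 0,"az": 0,"hand": 0},
    {"x": 0,"y": 0,"z": 0.03,"ax": 0,"ay": 0,"az": 0,"hand": 0},
    {"x": 0,"y": 0,"z": 0.03,"ax": 0,"ay": 0,"az": 0,"hand": 0},
  ],
)

```text
clock: 20.9
eef_pos: [561.8, 127.7, 126.7]
tcp_rot: [-3.141, -0.001, -0.251]
contact_force: [-6.2, -1.3, 24.0]
opening: 0.004
grasp_force: 11.8
```

Hard stop at z = 127, where the fully-down lever was predicted. Lift off and retreat.

>>> drive_tool(
  plan=[
    {"x": 0,"y": 0,"z": -0.04,"ax": 0,"ay": 0,"az": 0,"hand": 0},
    {"x": 0,"y": 0,"z": -0.2,"ax": 0,"ay": 0,"az": 0,"hand": 0},
    {"x": 0,"y": 0,"z": -0.6,"ax": 0,"ay": 0,"az": 0,"hand": 0},
    {"x": 0,"y": 0,"z": -1.2,"ax": 0,"ay": 0,"az": 0,"hand": 0},
    {"x": 0,"y": 0,"z": -1.9,"ax": 0,"ay": 0,"az": 0,"hand": 0},
    {"x": 0,"y": 0,"z": -2.6,"ax": 0,"ay": 0,"az": 0,"hand": 0},
    {"x": 0,"y": 0,"z": -2.6,"ax": 0,"ay": 0,"az": 0,"hand": 0},
  ],
)

```text
clock: 21.6
eef_pos: [563.6, 128.1, 259.3]
tcp_rot: [-3.138, -0.006, -0.251]
contact_force: [0.0, 0.6, 1.0]
opening: 0.002
grasp_force: 0.0
```

>>> drive_tool(
  plan=[
    {"x": 0,"y": 0.8,"z": 0,"ax": 0,"ay": 0,"az": 0,"hand": 0},
    {"x": 0,"y": 1.6,"z": 0,"ax": 0,"ay": 0,"az": 0,"hand": 0},
    {"x": 0,"y": 2.4,"z": 0,"ax": 0,"ay": 0,"az": 0,"hand": 0},
    {"x": 0,"y": 3.2,"z": 0,"ax": 0,"ay": 0,"az": 0,"hand": 0},
    {"x": 0,"y": 4.0,"z": 0,"ax": 0,"ay": 0,"az": 0,"hand": 0},
    {"x": 0,"y": 4.8,"z": 0,"ax": 0,"ay": 0,"az": 0,"hand": 0},
    {"x": 0,"y": 4.8,"z": 0,"ax": 0,"ay": 0,"az": 0,"hand": 0},
    {"x": 0,"y": 4.8,"z": 0,"ax": 0,"ay": 0,"az": 0,"hand": 0},
  ],
)

```text
clock: 22.4
eef_pos: [501.0, -105.4, 253.8]
tcp_rot: [-3.141, 0.001, -0.254]
contact_force: [-0.4, 0.0, -0.2]
opening: -0.002
grasp_force: 0.0
```

Run:
```python
from h import *
np.set_printoptions(precision=1,suppress=True)
s=monitor.sense();print(s["clock"],s["eef_pos"],s["contact_force"])
u=Ro.from_euler("z",-.252);o=np.array([455.5,154.5,95])
for n in ("top","scene","wrist"):
    i=imaging.camera_info(n);a=imaging.grab_frame(n);cv2.imwrite(f"pics/{n}12.png",cv2.cvtColor(a,cv2.COLOR_RGB2BGR))
    P=lambda v:proj(i,o+u.apply(v))
    h=cv2.cvtColor(a,cv2.COLOR_RGB2HSV)
    for nm,lo,hi in (("yellow",(22,140,60),(34,255,255)),("green",(40,90,40),(90,255,255)),("red",(0,170,60),(6,255,255))):
        m=cv2.inRange(h,lo,hi);k,l,st,c=cv2.connectedComponentsWithStats(m)
        cc=P((60,0,40));q=[(st[j,4],c[j].round(1).tolist()) for j in range(1,k) if st[j,4]>2 and np.hypot(*(c[j]-cc))<90]
        print(n,nm,sorted(q,key=lambda t:-t[0])[:3])
    print(n,"pred pad down",P((116,0,67)),"up",P((92,0,115)),"pin",P((-11,0,52)),"tail",P((135,0,29)))
```

```text
22.4 [ 501.  -105.4  253.8] [-0.4  0.  -0.2]
top yellow [(np.int32(110), [271.4, 207.0]), (np.int32(3), [318.3, 263.3])]
top green [(np.int32(4), [260.0, 250.8])]
top red [(np.int32(130), [261.8, 249.2]), (np.int32(38), [271.6, 225.8]), (np.int32(12), [260.7, 232.8])]
top pred pad down [271.8 206.8] up [269.  213.8] pin [260.4 250.5] tail [273.9 201.6]
scene yellow [(np.int32(106), [287.0, 179.6])]
scene green []
scene red [(np.int32(69), [278.0, 189.4]), (np.int32(23), [249.7, 166.3]), (np.int32(8), [255.1, 181.2])]
scene pred pad down [286.5 177.7] up [279.  154.8] pin [251.  159.5] tail [292.2 195.3]
wrist yellow [(np.int32(8), [0.2, 202.0])]
wrist green [(np.int32(29), [25.1, 313.4])]
wrist red [(np.int32(6735), [32.3, 228.4])]
wrist pred pad down [-25.9 190.2] up [-72.9 243.4] pin [ 24.3 314.8] tail [  3.3 157.2]
```

The yellow pad now matches the fully-down prediction (top (271.4,207.0) against (271.8,206.8)). The green pin is visible in the top and wrist views at its predicted place, and the robot is clear. Handing in.

```bash
python3 -c "
from rig import r
print(r.sign_off())"
```

```text
the job is handed in; nothing more can be done
None
```

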